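Sort the vials and the fitting back into their racks after a run

ROBOT

A 6-joint arm with a two-finger parallel gripper is mounted at the origin on a cart in front of the work surface, level with it; the furniture and walls round the work are solid. World frame = base frame: x ahead of the robot, y to its left, z up, the work surface at z = 0. Lengths are in m, angles in rad, forces in N, time in s.
With the tool pointing down it reaches from about 0.3 to 0.875 m from the base axis. Payload 6.4 kg.
Tool frame: the origin (TCP) lies at the centre of the arm's flange, where the gripper is bolted on; the fingertips stand 173 mm ahead of it and the grasp point (between the pads) lies 155 mm ahead of it; z points along the fingers, y is the line along which they close (so a half turn about z gives the same grasp; the last joint's range is limited). The gripper opens to 85 mm and grips with 20 to 120 N. Pads are 22 mm wide; open, the fingers measure 114 mm over their backs; the gripper's body (76 mm by 85 mm) begins 54 mm behind the grasp point. The pads swing forward as they close: fully open they stand 13 mm farther back than shut.
Start: joints at [1.014, 0.181, 1.607, -0, 1.354, -0.206], TCP at [0.198, 0.54, 0.405] pointing down, gripper open.
Joint ranges: [-2.99, 2.99], [-0.89, 2.07], [0.3, 2.58], [-1.14, 4.28], [0, 2.63], [-3.12, 3.12]. Speed limits (rad/s): [2.57, 2.57, 3.01, 3.14, 3.14, 3.14].

INTERFACE

Orientations are given as a unit quaternion [w, x, y, z].
In Python, from bench import get_obs, camera, get_calibration, hand_in gives the robot as it stands. The module is installed in compiled form; this text tells all that it offers.
- The arm moves only by the tool drive_tool, never from a script. Its argument "increments" is a list of rows, each a list of 2 entries, a list of its own where there are three numbers: the shift along the tool's x, y, z normalised to -1 to 1, where 1 is 250 mm, then the turn about the tool's z normalised to -1 to 1, where 1 is 90 degrees. A call has exactly 8 rows; each row is the pose to reach, as a shift and turn from the pose commanded when the call began, along the tool's axes at that moment; what a row does not reach only later rows make up. A row lasts 1/8 s, in which the tool goes at most 62.5 mm and 10.7 degrees, less where a joint would pass 70% of its speed; a pose out of reach is approached as far as the arm can. A call with a number of a shift or a turn outside -1 to 1 is refused whole. A call with a gripper value outside its range is refused whole. "claw" is the closure, from 0 (fully open) to 1 (shut), set as the call begins (left out, the last holds). The fingers move at their own pace and stop on an object; the grip force is fixed at half the most. Time passes only in rows, so rows that repeat a pose let the fingers close, or fill a call up. It gives the time, the measured TCP pose, the force and the opening at its end, in the units of the state.
- get_obs(): the state, without advancing time (a new reading comes with each control period).
- camera(name): name is "scene" or "top" or "wrist"; returns the picture (420x560x3 uint8, blue, green, red); there is no depth.
- get_calibration(name): a dict with "K" (3x3 intrinsics, pixels), "origin" and "orientation" of the camera in the world. Camera axes: x right, y down, z forward; pixel columns grow to the right and rows downward; lengths in m; the calibration is good to about 2 mm. A picture is of the moment at which its call begins: read the wrist's pose just before it. get_calibration takes no time and is no camera call; for the wrist camera it gives the pose at the moment of the call.
- hand_in(): hands the job in, once; it reports no verdict.
The state is a dict: "time_s": time; "q": joint angles; "dq": joint speeds; "joint_efforts": joint torques, N m; "eef_pos": TCP position; "eef_rot": TCP orientation; "wrist_force": force on the tool from outside, world axes, zero at the start; "torque": the same for the moment, N m; "opening": opening from 0.0 (shut) to 1.0 (fully open).
Only numpy, scipy, OpenCV 4.12 (cv2) and the standard library are available. Lean on these libraries where they do the work, as an engineer would, in place of code of your own. Each camera call takes 0.05 s, during which the arm holds its last target. There are 200 camera calls.

TASK

The run is over and a mixed handful is left standing on the bench in front of the racks. Stand the two tall vials in the free cells of the tall-vial rack and the two short vials in the free cells of the short-vial rack, one vial to a cell, and lay the loose tube union in the steel tray with the other one. The vials are glass: keep them upright, set them down rather than drop them, and leave the vials that are already racked standing in their cells.

Things in the scene. Friction and masses are not known exactly. Their poses are not given: they have to be found in the camera images.
- tall_a_centre (a point): tall clear-glass screw-cap vial standing on the bench, 23 mm in diameter, 51 mm high, 30 g (the cap, nearly as wide, is its top 10 mm). Point: its centre, 25.5 mm above its foot; z is its axis. Grip from above across body and cap, leaving the lowest 24 mm free for the cell walls. The two tall vials are interchangeable.
- tall_b_centre (a point): tall clear-glass screw-cap vial standing on the bench, 23 mm in diameter, 51 mm high, 30 g (the cap, nearly as wide, is its top 10 mm). Point: its centre, 25.5 mm above its foot; z is its axis. Grip from above across body and cap, leaving the lowest 24 mm free for the cell walls. The two tall vials are interchangeable.
- short_a_centre (a point): short clear-glass screw-cap vial standing on the bench, 15 mm in diameter, 33 mm high, 16 g (the cap, 13 mm wide, is its top 4 mm). Point: its centre, 16.5 mm above its foot; z is its axis. Grip from above, leaving the lowest 13 mm free for the cell walls. The two short vials are interchangeable.
- short_b_centre (a point): short clear-glass screw-cap vial standing on the bench, 15 mm in diameter, 33 mm high, 16 g (the cap, 13 mm wide, is its top 4 mm). Point: its centre, 16.5 mm above its foot; z is its axis. Grip from above, leaving the lowest 13 mm free for the cell walls. The two short vials are interchangeable.
- union_centre (a point): stainless steel tube union (straight fitting with a hexagon nut at each end) lying loose on the bench, 36 mm long (its y axis), 13 mm wide (x), 15 mm high, 30 g. Point: its centre, about 7 mm above the bench. Pinch it from above across its 13 mm width.
- tall_rack: white plastic rack for tall vials, fixed: a row of three open square cells along its x axis, 132 x 46 x 24 mm, plus end lugs 15 mm long, 5 mm high. Origin: centre of its underside, z up. Cells 40 mm square inside, centres at x = -43, 0, +43 mm, y = 0; walls 3 mm; cell floor 3 mm, rim 24 mm above the origin. The middle cell holds a tall vial; the end cells are free.
- short_rack: white plastic rack for short vials, fixed: a row of three open square cells along its x axis, 108 x 38 x 14 mm, plus end lugs 15 mm long, 5 mm high. Origin: centre of its underside, z up. Cells 32 mm square inside, centres at x = -35, 0, +35 mm, y = 0; walls 3 mm; cell floor 3 mm, rim 14 mm above the origin. The cell at x = +35 holds a short vial; the other two are free.
- fittings_tray: shallow open tray of folded sheet steel, fixed, 130 mm along its x axis, 64 mm along y, 14 mm high (rolled rim to 16 mm). Origin: centre of its underside, z up; inner floor 2 mm above it. Another union, fixed, lies across its far end (x = +50 mm, along y, 15 mm high); the rest of the floor is free, centred at x = -12 mm, y = 0.
- tall_racked: tall vial (23 mm diameter, 51 mm high, black cap) already standing loose in the middle cell of the tall-vial rack, to be left there; origin: centre of its underside, z up.
- short_racked: short amber vial (15 mm diameter, 33 mm high) already standing loose in the cell at x = +35 mm of the short-vial rack, to be left there; origin: centre of its underside, z up.
Not all that is in view belongs to the job. What is shaped like the part that bears tall_b_centre but green or turquoise is not meant.

How it is judged:
At the end, for the whole second after the job is handed in: tall vials in the two end cells of the tall-vial rack, short vials in the two free cells of the short-vial rack, upright within 0.15 rad, on the floor, 12 mm about the cell centres; union flat on the tray's free floor; racked vials upright in their cells; all let go and at rest (((x of tall_a_centre in the frame of tall_rack between -0.055 and -0.031 m and y of tall_a_centre in the frame of tall_rack between -0.012 and 0.012 m and z of tall_a_centre in the frame of tall_rack between 0.0245 and 0.0335 m) or (x of tall_a_centre in the frame of tall_rack between 0.031 and 0.055 m and y of tall_a_centre in the frame of tall_rack between -0.012 and 0.012 m and z of tall_a_centre in the frame of tall_rack between 0.0245 and 0.0335 m)) and ((x of tall_b_centre in the frame of tall_rack between -0.055 and -0.031 m and y of tall_b_centre in the frame of tall_rack between -0.012 and 0.012 m and z of tall_b_centre in the frame of tall_rack between 0.0245 and 0.0335 m) or (x of tall_b_centre in the frame of tall_rack between 0.031 and 0.055 m and y of tall_b_centre in the frame of tall_rack between -0.012 and 0.012 m and z of tall_b_centre in the frame of tall_rack between 0.0245 and 0.0335 m)) and ((x of short_a_centre in the frame of short_rack between -0.047 and -0.023 m and y of short_a_centre in the frame of short_rack between -0.012 and 0.012 m and z of short_a_centre in the frame of short_rack between 0.0155 and 0.0245 m) or (x of short_a_centre in the frame of short_rack between -0.012 and 0.012 m and y of short_a_centre in the frame of short_rack between -0.012 and 0.012 m and z of short_a_centre in the frame of short_rack between 0.0155 and 0.0245 m)) and ((x of short_b_centre in the frame of short_rack between -0.047 and -0.023 m and y of short_b_centre in the frame of short_rack between -0.012 and 0.012 m and z of short_b_centre in the frame of short_rack between 0.0155 and 0.0245 m) or (x of short_b_centre in the frame of short_rack between -0.012 and 0.012 m and y of short_b_centre in the frame of short_rack between -0.012 and 0.012 m and z of short_b_centre in the frame of short_rack between 0.0155 and 0.0245 m)) and angle between each of tall_a_centre, tall_b_centre, short_a_centre, short_b_centre, tall_racked, short_racked's own z axis and vertical below 0.15 rad and linear speed of each of tall_a, tall_b, short_a, short_b, union below 0.02 m/s and contact force between each of tall_a, tall_b, short_a, short_b, union and the fingers below 0.05 N and horizontal distance between short_a_centre and short_b_centre above 0.018 m and x of union_centre in the frame of fittings_tray between -0.063 and 0.046 m and y of union_centre in the frame of fittings_tray between -0.031 and 0.031 m and angle between union_centre's own y axis and vertical between 1.3 and 1.84 rad and z of union_centre in the frame of fittings_tray between 0.004 and 0.014 m and x of tall_racked in the frame of tall_rack between -0.014 and 0.014 m and x of short_racked in the frame of short_rack between 0.021 and 0.049 m); the robot touches nothing.
It fails at once if a glass vial is tipped over or laid down (angle between any of tall_a_centre, tall_b_centre, short_a_centre, short_b_centre, tall_racked, short_racked's own z axis and vertical above 0.8 rad).
It fails at once if a glass vial is let fall from more than about 5 cm ((height (world z) of tall_a_centre above 0.08 m and contact force between tall_a and the fingers below 0.001 N) or (height (world z) of tall_b_centre above 0.08 m and contact force between tall_b and the fingers below 0.001 N) or (height (world z) of short_a_centre above 0.08 m and contact force between short_a and the fingers below 0.001 N) or (height (world z) of short_b_centre above 0.08 m and contact force between short_b and the fingers below 0.001 N)).
It fails at once if a vial that was already racked is taken out or pushed about (more than 20 mm) (distance of any of tall_racked, short_racked from where it was at the start of the episode above 0.02 m).
It also fails if it takes over 102 s, if anything falls off the work surface, if the arm or the gripper's body presses on something with over 40 N, if the wrist force passes 120 N, or if a joint passes its speed limit or range.

## Working session

There is one attempt and no reset: what is moved stays moved. The work goes in short steps, Python scripts to look and compute and a tool call to move; the robot and the scene stay as the last step left them, time stands still between calls to the robot, and variables do not carry over. Pictures are saved under pics/ and viewed, on a budget of 14 in all, crops included, one or two more only if the job needs it, and the job is handed in when it is done.

Besides the shell and the picture viewer there is one more tool, called after "Emit:" by a JSON object that holds its "api" and its "payload". drive_tool: Moves the arm, as the interface text tells. Its arguments: {"type":"object","properties":{"increments":{"type":"array","items":{"type":"array"}},"claw":{"type":"number"}},"required":["increments"]}

```bash
mkdir -p pics
cat > h.py <<'E'
import numpy as np, cv2, sys
from bench import *
from scipy.spatial.transform import Rotation as R
def Rq(q): return R.from_quat([q[1],q[2],q[3],q[0]]).as_matrix()
def snap(cam,fn,crop=None,s=1):
    c=get_calibration(cam); im=camera(cam)
    cv2.imwrite('pics/full_'+fn,im)
    if crop: x,y,w,h=crop; im=im[y:y+h,x:x+w]
    im=cv2.resize(im,None,fx=s,fy=s,interpolation=cv2.INTER_CUBIC); cv2.imwrite('pics/'+fn,im); return c
def pix(c,u,v,z):
    d=Rq(c['orientation'])@np.linalg.inv(c['K'])@[u,v,1]; o=np.array(c['origin']); return o+d*(z-o[2])/d[2]
def proj(c,p):
    x=np.array(c['K'])@Rq(c['orientation']).T@(np.array(p)-c['origin']); return x[:2]/x[2]
E
python3 - <<'E'
from h import *
for n in['top','scene']: c=snap(n,n+'1.png',s=1.42); print(n,c)
o=get_obs();print(o['eef_pos'],o['eef_rot'],o['opening'],o['time_s'])
E
```

```text
top {'K': array([[509.27817923,   0.        , 280.09709608],
       [  0.        , 509.27817923, 210.21568204],
       [  0.        ,   0.        ,   1.        ]]), 'origin': array([ 0.24993787, -0.31135991,  0.89035029]), 'orientation': array([ 0.08036478, -0.68577182,  0.71895035, -0.0798054 ])}
scene {'K': array([[491.31329308,   0.        , 278.08605682],
       [  0.        , 491.31329308, 210.34620845],
       [  0.        ,   0.        ,   1.        ]]), 'origin': array([ 0.02860264, -0.72579126,  0.65857399]), 'orientation': array([-0.34525955,  0.8668259 , -0.3327634 ,  0.13666462])}
[0.19747001 0.53979405 0.40388545] [-2.84342790e-04  1.74511599e-01  9.84654810e-01 -7.25134364e-04] 1.0001104434516332 0.1
```

View pics/top1.png

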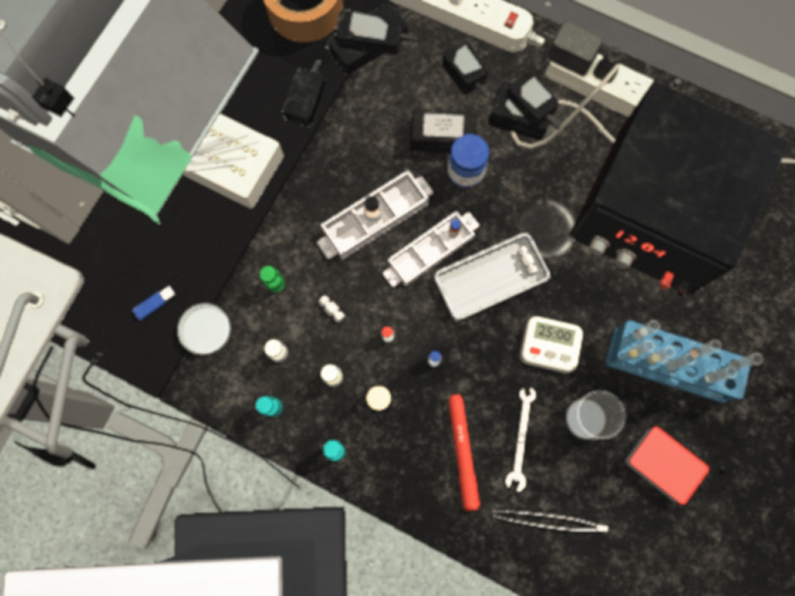

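View pics/scene1.png

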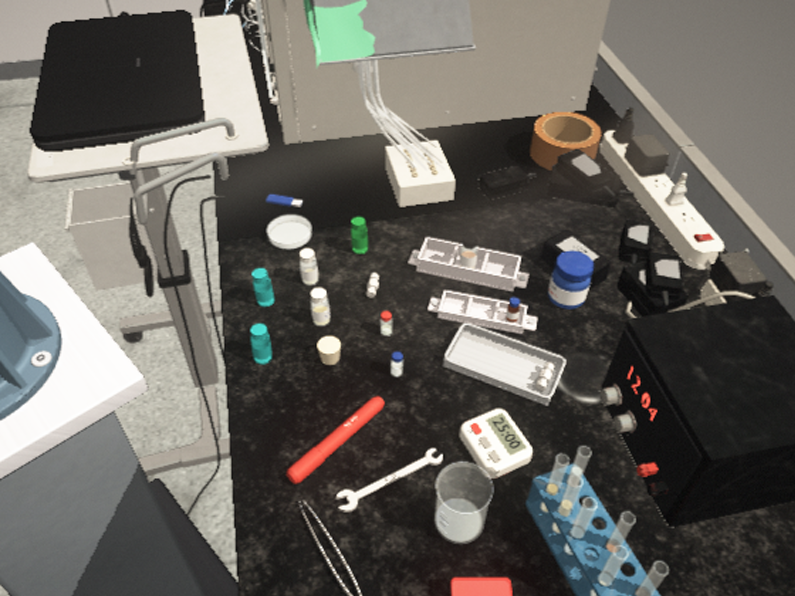

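Top view: the tall white vials are at about (276,350) and (331,375), the short ones at (387,334) red and (434,358) blue, and the union at (331,307). The tall rack, short rack and tray lie beyond them. The green and turquoise vials and the cream cap are decoys. Next I enlarge this area.

Run:
```python
from h import *
im=cv2.imread('pics/full_top1.png')[117:277,178:390]
cv2.imwrite('pics/topcrop.png',cv2.resize(im,None,fx=3.75,fy=3.75,interpolation=cv2.INTER_CUBIC))
```

```text
(no output)
```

View pics/topcrop.png

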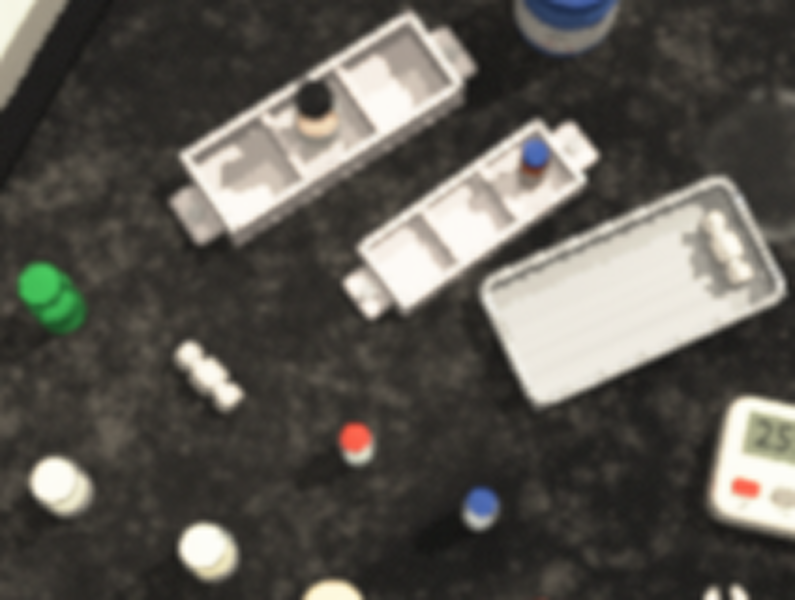

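```bash
cat > m.py <<'E'
from h import *
c=get_calibration('top')
P=lambda u,v,z: pix(c,178+(u+.5)/3.75-.5,117+(v+.5)/3.75-.5,z)
for n,u,v,z in [('tall1',55,484,.051),('tall2',204,549,.051),('red',355,438,.033),('blue',481,501,.033),('un',209,376,.009),('un1',188,354,.012),('un2',228,397,.012),('green',42,286,.051),('talr',316,98,.054),('shr',536,152,.036)]:
    print(n,P(u,v,z).round(4))
for n,z,pts in [('TR',.024,[(182,155),(411,14),(463,84),(236,233)]),('SR',.014,[(358,247),(541,121),(586,182),(404,311)]),('TY',.016,[(482,290),(724,178),(785,293),(541,405)])]:
    q=np.array([P(*p,z) for p in pts])[:,:2]
    e=(q[1]-q[0]+q[2]-q[3])/2; f=(q[0]-q[3]+q[1]-q[2])/2
    print(n,q.mean(0).round(4),'len',np.linalg.norm(e).round(4),np.linalg.norm(f).round(4),'ang',np.arctan2(e[1],e[0]).round(3))
    for s in (-.043,-.035,0,.035,.043): print('  ',s,(q.mean(0)+s*e/np.linalg.norm(e)).round(4))
o=get_obs(); print(Rq(o['eef_rot']).round(3), get_calibration('wrist'))
E
python3 m.py
```

```text
tall1 [ 0.3902 -0.1663  0.051 ]
tall2 [ 0.3581 -0.2317  0.051 ]
red [ 0.4079 -0.3001  0.033 ]
blue [ 0.3762 -0.3558  0.033 ]
un [ 0.4453 -0.2322  0.009 ]
un1 [ 0.4557 -0.2228  0.012 ]
un2 [ 0.4341 -0.2411  0.012 ]
green [ 0.4815 -0.1611  0.051 ]
talr [ 0.5649 -0.2892  0.054 ]
shr [ 0.5397 -0.3911  0.036 ]
TR [ 0.5645 -0.2918] len 0.131 0.0454 ang -1.026
   -0.043 [ 0.5422 -0.255 ]
   -0.035 [ 0.5463 -0.2618]
   0 [ 0.5645 -0.2918]
   0.035 [ 0.5826 -0.3217]
   0.043 [ 0.5868 -0.3285]
SR [ 0.5172 -0.3609] len 0.1085 0.0379 ang -0.992
   -0.043 [ 0.4937 -0.3249]
   -0.035 [ 0.498  -0.3316]
   0 [ 0.5172 -0.3609]
   0.035 [ 0.5363 -0.3902]
   0.043 [ 0.5407 -0.3969]
TY [ 0.4754 -0.4346] len 0.1286 0.0623 ang -1.179
   -0.043 [ 0.459  -0.3948]
   -0.035 [ 0.462  -0.4022]
   0 [ 0.4754 -0.4346]
   0.035 [ 0.4888 -0.4669]
   0.043 [ 0.4918 -0.4743]
[[-0.939  0.344 -0.001]
 [ 0.344  0.939 -0.001]
 [ 0.    -0.002 -1.   ]] {'K': array([[294.56620097,   0.        , 281.24612097],
       [  0.        , 294.56620097, 211.7692029 ],
       [  0.        ,   0.        ,   1.        ]]), 'origin': array([0.13553495, 0.56248194, 0.37552053]), 'orientation': array([0.10730008, 0.8127527 , 0.56780085, 0.07430976])}
```

```bash
cat >> h.py <<'E'
def tri(a,b):
    L=[]
    for n,p in (('top',a),('scene',b)):
        c=get_calibration(n); d=Rq(c['orientation'])@np.linalg.inv(c['K'])@[p[0]/1.42,p[1]/1.42,1]; L.append((np.array(c['origin']),d/np.linalg.norm(d)))
    A=sum(np.eye(3)-np.outer(d,d) for o,d in L); b=sum((np.eye(3)-np.outer(d,d))@o for o,d in L)
    x=np.linalg.solve(A,b); return x.round(3),[np.linalg.norm((np.eye(3)-np.outer(d,d))@(x-o)).round(3) for o,d in L]
def go(x,y,z,yawdeg):
    o=get_obs(); M=Rq(o['eef_rot']); d=M.T@(np.array([x,y,z])-o['eef_pos']); yaw=np.degrees(np.arctan2(M[1,1],M[0,1]))
    t=(yaw-yawdeg+180)%360-180
    print('shift/250',(d/.25).round(4),'turn/90',round(t/90,4),'yaw',yaw.round(2),'tilt',M[:,2].round(4),'q',np.round(o['q'],2))
E
python3 - <<'E'
from h import *
print(tri((80,285),(268,150))); print(tri((37,298),(230,128))); print(tri((467,150),(573,260)),tri((378,398),(329,344)),tri((267,404),(262,275)),tri((334,450),(260,330)), tri((276,350),(307,253)))
go(.390,-.1663,.30,32)
go(.32,.18,.40,32)
E
```

```text
(array([0.484, 0.064, 0.047]), [np.float64(0.005), np.float64(0.005)])
(array([0.455, 0.101, 0.081]), [np.float64(0.002), np.float64(0.002)])
(array([ 0.623, -0.408,  0.064]), [np.float64(0.001), np.float64(0.001)]) (array([ 0.329, -0.286,  0.027]), [np.float64(0.0), np.float64(0.0)]) (array([ 0.326, -0.158,  0.049]), [np.float64(0.0), np.float64(0.0)]) (array([ 0.27 , -0.235,  0.053]), [np.float64(0.0), np.float64(0.0)]) (array([ 0.387, -0.17 ,  0.057]), [np.float64(0.0), np.float64(0.0)])
shift/250 [-1.694  -2.387   0.4187] turn/90 0.4211 yaw 69.9 tilt [-8.0e-04 -1.3e-03 -1.0e+00] q [ 1.01  0.18  1.61 -0.    1.35 -0.21]
shift/250 [-0.9549 -1.1831  0.0171] turn/90 0.4211 yaw 69.9 tilt [-8.0e-04 -1.3e-03 -1.0e+00] q [ 1.01  0.18  1.61 -0.    1.35 -0.21]
```

Emit:
{"api": "drive_tool", "payload": {"increments": [[[-0.1,-0.12,0],0.05],[[-0.23,-0.28,0],0.12],[[-0.38,-0.45,0],0.19],[[-0.53,-0.63,0],0.26],[[-0.66,-0.8,0],0.33],[[-0.76,-0.92,0],0.38],[[-0.8,-1,0],0.42],[[-0.8,-1,0],0.42]], "claw": 0.4}}

```text
time_s: 1.1
eef_pos: [0.2996, 0.2355, 0.4045]
eef_rot: [-0.0, 0.485, 0.874, -0.0]
wrist_force: [0.2, 0.9, 0.9]
opening: 0.596
```

Run:
```python
from h import *
go(.390,-.1663,.30,32)
print(get_obs()['opening'],get_obs()['eef_pos'])
```

```text
shift/250 [-1.5551 -0.544   0.418 ] turn/90 -0.0005 yaw 31.95 tilt [-0. -0. -1.] q [ 0.35 -0.29  2.06  0.    1.38 -0.21]
0.5963114275102165 [0.2996281  0.23554608 0.40451072]
```

Emit:
{"api": "drive_tool", "payload": {"increments": [[[-0.1,-0.04,0],0],[[-0.25,-0.09,0],0],[[-0.42,-0.15,0],0],[[-0.6,-0.22,0],0],[[-0.77,-0.28,0],0],[[-0.9,-0.33,0],0],[[-1,-0.36,0],0],[[-1,-0.36,0],0]]}}

```text
time_s: 2.1
eef_pos: [0.3567, -0.0236, 0.4046]
eef_rot: [-0.0, 0.485, 0.875, 0.0]
wrist_force: [0.4, 0.4, 0.2]
opening: 0.6
```

Emit:
{"api": "drive_tool", "payload": {"increments": [[[-0.07,-0.02,0.05],0],[[-0.18,-0.06,0.12],0],[[-0.3,-0.1,0.22],0],[[-0.42,-0.14,0.32],0],[[-0.52,-0.17,0.4],0],[[-0.555,-0.184,0.42],0],[[-0.555,-0.184,0.42],0],[[-0.555,-0.184,0.42],0]]}}

```text
time_s: 3.1
eef_pos: [0.3911, -0.1641, 0.3004]
eef_rot: [0.0, 0.483, 0.875, 0.0]
wrist_force: [-0.5, -0.4, 0.2]
opening: 0.6
```

Run:
```python
from h import *
go(.390,-.1663,.20,32)
print(get_obs()['opening'],get_obs()['eef_pos'])
c=snap('wrist','w1.png',s=1.42)
for p in [(.390,-.1663,.051),(.3581,-.2317,.051),(.4453,-.2322,.009),(.4079,-.3001,.033)]: print(proj(c,p)*1.42)
```

```text
shift/250 [-0.0048 -0.0085  0.4016] turn/90 0.0019 yaw 32.17 tilt [ 8.e-04 -2.e-04 -1.e+00] q [-0.68 -0.04  2.07  0.    1.11 -1.24]
0.5995563332363502 [ 0.39109033 -0.16412157  0.30039664]
[395.76699122 314.29009425]
[288.50519058 378.24035481]
[413.22367764 413.17290628]
[312.65780554 482.19546367]
```

View pics/w1.png

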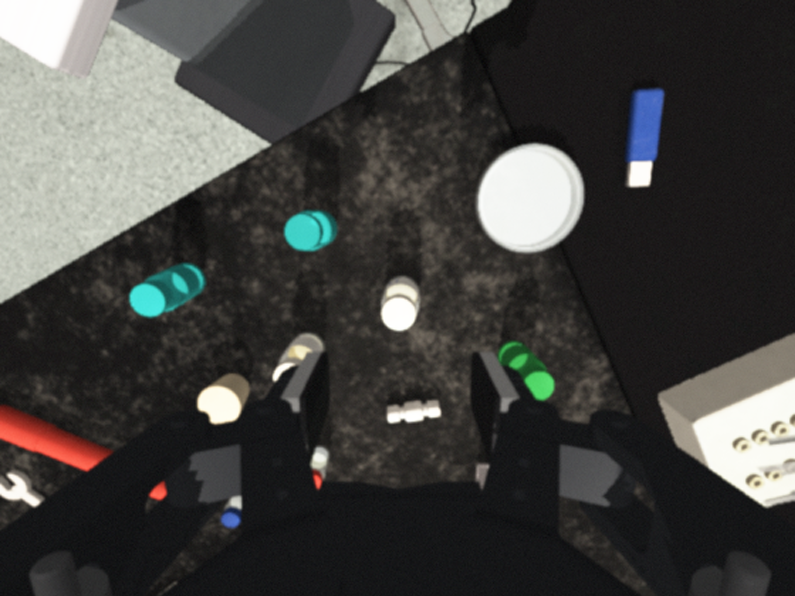

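The wrist view agrees: the tall vial's cap is at (399,312) against a predicted (396,314), about 1.5 mm apart. I'll go down and grip it.

Emit:
{"api": "drive_tool", "payload": {"increments": [[[-0.005,-0.006,0.06],0],[[-0.005,-0.006,0.15],0],[[-0.005,-0.006,0.24],0],[[-0.005,-0.006,0.32],0],[[-0.005,-0.006,0.37],0],[[-0.005,-0.006,0.4],0],[[-0.005,-0.006,0.4],0],[[-0.005,-0.006,0.4],0]]}}

```text
time_s: 4.15
eef_pos: [0.3905, -0.1672, 0.2002]
eef_rot: [0.001, 0.484, 0.875, -0.0]
wrist_force: [-0.7, -0.2, 0.6]
opening: 0.599
```

Emit:
{"api": "drive_tool", "payload": {"increments": [[[0,0,0],0],[[0,0,0],0],[[0,0,0],0],[[0,0,0],0],[[0,0,0],0],[[0,0,0],0],[[0,0,0],0],[[0,0,0],0]], "claw": 1}}

```text
time_s: 5.15
eef_pos: [0.3906, -0.1672, 0.2002]
eef_rot: [0.001, 0.484, 0.875, -0.0]
wrist_force: [0.2, 0.6, 6.6]
opening: 0.221
```

Emit:
{"api": "drive_tool", "payload": {"increments": [[[0,0,-0.03],0],[[0,0,-0.08],0],[[0,0,-0.14],0],[[0,0,-0.2],0],[[0,0,-0.25],0],[[0,0,-0.28],0],[[0,0,-0.3],0],[[0,0,-0.3],0]]}}

```text
time_s: 6.15
eef_pos: [0.3903, -0.167, 0.2748]
eef_rot: [0.0, 0.484, 0.875, -0.0]
wrist_force: [0.6, 0.0, -0.7]
opening: 0.224
```

Run:
```python
from h import *
print(get_obs()['opening']*85,get_obs()['eef_pos'])
go(.5868,-.3285,.275,31.2)
go(.5868,-.3285,.2045,31.2)
```

```text
19.07805230331152 [ 0.39027754 -0.16698817  0.27482846]
shift/250 [-9.650e-01  3.226e-01 -4.000e-04] turn/90 0.01 yaw 32.1 tilt [ 2.e-04 -2.e-04 -1.e+00] q [-0.69  0.01  2.08 -0.    1.05 -1.25]
shift/250 [-0.9649  0.3226  0.2816] turn/90 0.01 yaw 32.1 tilt [ 2.e-04 -2.e-04 -1.e+00] q [-0.69  0.01  2.08 -0.    1.05 -1.25]
```

Emit:
{"api": "drive_tool", "payload": {"increments": [[[-0.1,0.03,0],0.01],[[-0.25,0.08,0],0.01],[[-0.42,0.14,0],0.01],[[-0.6,0.2,0],0.01],[[-0.76,0.255,0],0.01],[[-0.9,0.3,0],0.01],[[-0.965,0.323,0],0.01],[[-0.965,0.323,0],0.01]]}}

```text
time_s: 7.15
eef_pos: [0.5871, -0.3288, 0.2734]
eef_rot: [-0.001, 0.491, 0.871, 0.0]
wrist_force: [0.2, -0.0, -1.0]
opening: 0.223
```

Run:
```python
from h import *
go(.5868,-.3285,.2040,31.2); print(get_obs()['opening'])
snap('scene','s2.png',crop=(200,100,240,180),s=3.3)
```

```text
shift/250 [ 1.400e-03 -2.000e-04  2.775e-01] turn/90 -0.0002 yaw 31.18 tilt [-1.1e-03  9.0e-04 -1.0e+00] q [-0.69  0.52  1.44 -0.    1.18 -1.23]
0.22288953486435245
```

View pics/s2.png

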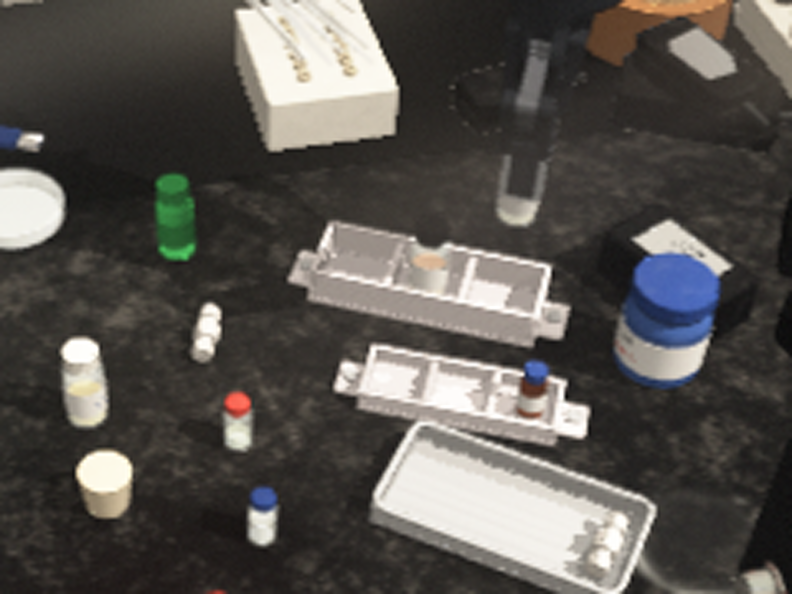

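The vial hangs upright in the fingers, its foot at about (517,220), clear of the rack. I'll lower it and release.

Emit:
{"api": "drive_tool", "payload": {"increments": [[[0,0,0.04],0],[[0,0,0.1],0],[[0,0,0.16],0],[[0,0,0.21],0],[[0,0,0.245],0],[[0,0,0.265],0],[[0,0,0.277],0],[[0,0,0.277],0]]}}

```text
time_s: 8.2
eef_pos: [0.5869, -0.3285, 0.2056]
eef_rot: [0.0, 0.491, 0.871, -0.0]
wrist_force: [0.3, -0.2, -0.3]
opening: 0.226
```

Emit:
{"api": "drive_tool", "payload": {"increments": [[[0,0,0],0],[[0,0,0],0],[[0,0,0],0],[[0,0,0],0],[[0,0,0],0],[[0,0,0],0],[[0,0,0],0],[[0,0,0],0]], "claw": 0.5}}

```text
time_s: 9.2
eef_pos: [0.5869, -0.3284, 0.2054]
eef_rot: [-0.0, 0.491, 0.871, -0.0]
wrist_force: [0.9, -0.4, 0.4]
opening: 0.5
```

Emit:
{"api": "drive_tool", "payload": {"increments": [[[0,0,-0.05],0],[[0,0,-0.12],0],[[0,0,-0.2],0],[[0,0,-0.28],0],[[0,0,-0.35],0],[[0,0,-0.4],0],[[0,0,-0.4],0],[[0,0,-0.4],0]]}}

```text
time_s: 10.2
eef_pos: [0.5866, -0.3282, 0.3046]
eef_rot: [-0.001, 0.491, 0.871, 0.0]
wrist_force: [0.1, -1.1, -0.2]
opening: 0.501
```

Run:
```python
from h import *
go(.3590,-.2325,.30,31.2); print(get_obs()['opening'])
```

```text
shift/250 [ 0.7991 -0.5804  0.0198] turn/90 -0.0 yaw 31.2 tilt [-1.1e-03  9.0e-04 -1.0e+00] q [-0.69  0.49  1.42 -0.    1.24 -1.23]
0.5012731084873016
```

Emit:
{"api": "drive_tool", "payload": {"increments": [[[0.08,-0.06,0],0],[[0.2,-0.145,0],0],[[0.35,-0.255,0],0],[[0.5,-0.365,0.01],0],[[0.64,-0.465,0.02],0],[[0.75,-0.545,0.02],0],[[0.8,-0.58,0.02],0],[[0.8,-0.58,0.02],0]]}}

```text
time_s: 11.2
eef_pos: [0.359, -0.2324, 0.3004]
eef_rot: [0.0, 0.491, 0.871, 0.0]
wrist_force: [-0.2, 0.0, 0.6]
opening: 0.505
```

Run:
```python
from h import *
go(.3581,-.2317,.20,31.2); print(get_obs()['opening'])
c=snap('wrist','w2.png',crop=(140,120,280,210),s=2.8)
for p in [(.3581,-.2317,.051)]: print((proj(c,p)-[140,120])*2.8)
```

```text
shift/250 [ 0.0045 -0.0018  0.4015] turn/90 -0.0005 yaw 31.16 tilt [ 1.e-04 -0.e+00 -1.e+00] q [-0.85 -0.03  2.06  0.    1.11 -1.4 ]
0.5053380862737444
[394.61257275 275.95605555]
```

View pics/w2.png

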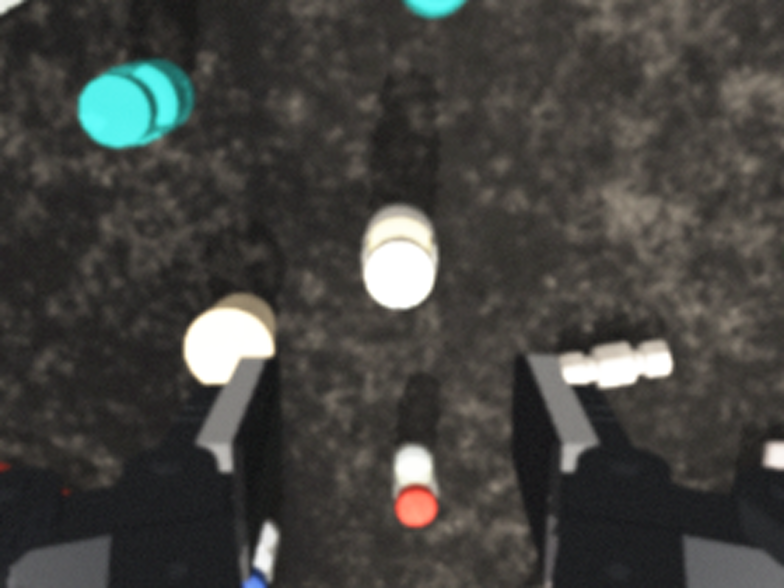

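The cap is at (399,272) against a predicted (395,276), within 2 mm. The cream decoy at (230,345) clears the fingers.

Emit:
{"api": "drive_tool", "payload": {"increments": [[[0.003,0.001,0.06],0],[[0.003,0.001,0.15],0],[[0.003,0.001,0.24],0],[[0.003,0.001,0.32],0],[[0.003,0.001,0.37],0],[[0.003,0.001,0.4],0],[[0.003,0.001,0.4],0],[[0.003,0.001,0.4],0]]}}

```text
time_s: 12.25
eef_pos: [0.3593, -0.232, 0.2009]
eef_rot: [0.001, 0.491, 0.871, -0.0]
wrist_force: [0.4, -0.2, -0.0]
opening: 0.499
```

Emit:
{"api": "drive_tool", "payload": {"increments": [[[0,0,0],0],[[0,0,0],0],[[0,0,0],0],[[0,0,0],0],[[0,0,0],0],[[0,0,0],0],[[0,0,0],0],[[0,0,0],0]], "claw": 1}}

```text
time_s: 13.25
eef_pos: [0.3594, -0.2321, 0.2013]
eef_rot: [0.001, 0.491, 0.871, -0.0]
wrist_force: [-0.6, 0.5, 4.9]
opening: 0.22
```

Emit:
{"api": "drive_tool", "payload": {"increments": [[[0,0,-0.03],0],[[0,0,-0.08],0],[[0,0,-0.14],0],[[0,0,-0.2],0],[[0,0,-0.25],0],[[0,0,-0.28],0],[[0,0,-0.3],0],[[0,0,-0.3],0]]}}

```text
time_s: 14.25
eef_pos: [0.3591, -0.2317, 0.2756]
eef_rot: [0.0, 0.491, 0.871, -0.0]
wrist_force: [-0.9, -0.3, -0.1]
opening: 0.216
```

Run:
```python
from h import *
print(get_obs()['opening']*85,get_obs()['eef_pos'])
go(.5422,-.2550,.275,31.2)
```

```text
18.378231070481355 [ 0.35906682 -0.23168937  0.27557276]
shift/250 [-0.4592  0.5783  0.0024] turn/90 -0.0 yaw 31.2 tilt [ 2.e-04 -2.e-04 -1.e+00] q [-0.85  0.02  2.08  0.    1.05 -1.4 ]
```

Emit:
{"api": "drive_tool", "payload": {"increments": [[[-0.05,0.06,0],0],[[-0.12,0.15,0],0],[[-0.2,0.25,0],0],[[-0.28,0.355,0],0],[[-0.36,0.455,0],0],[[-0.43,0.54,0],0],[[-0.459,0.578,0],0],[[-0.459,0.578,0],0]]}}

```text
time_s: 15.25
eef_pos: [0.5421, -0.2548, 0.2747]
eef_rot: [-0.001, 0.491, 0.871, 0.0]
wrist_force: [-0.1, 0.1, -0.1]
opening: 0.216
```

Run:
```python
from h import *
go(.5422,-.2550,.2050,31.2)
```

```text
shift/250 [-1.300e-03  1.000e-04  2.788e-01] turn/90 0.0004 yaw 31.23 tilt [-1.2e-03  7.0e-04 -1.0e+00] q [-0.64  0.38  1.64 -0.    1.12 -1.18]
```

Emit:
{"api": "drive_tool", "payload": {"increments": [[[0,0,0.04],0],[[0,0,0.1],0],[[0,0,0.16],0],[[0,0,0.21],0],[[0,0,0.245],0],[[0,0,0.265],0],[[0,0,0.277],0],[[0,0,0.277],0]]}}

```text
time_s: 16.25
eef_pos: [0.5422, -0.255, 0.2063]
eef_rot: [0.0, 0.491, 0.871, -0.0]
wrist_force: [0.6, 0.5, 0.7]
opening: 0.218
```

Emit:
{"api": "drive_tool", "payload": {"increments": [[[0,0,0],0],[[0,0,0],0],[[0,0,0],0],[[0,0,0],0],[[0,0,0],0],[[0,0,0],0],[[0,0,0],0],[[0,0,0],0]], "claw": 0.55}}

```text
time_s: 17.25
eef_pos: [0.5421, -0.255, 0.2062]
eef_rot: [-0.0, 0.491, 0.871, -0.0]
wrist_force: [0.0, -0.3, 0.7]
opening: 0.448
```

Emit:
{"api": "drive_tool", "payload": {"increments": [[[0,0,-0.05],0],[[0,0,-0.12],0],[[0,0,-0.2],0],[[0,0,-0.28],0],[[0,0,-0.33],0],[[0,0,-0.35],0],[[0,0,-0.35],0],[[0,0,-0.35],0]]}}

```text
time_s: 18.25
eef_pos: [0.5418, -0.2548, 0.2928]
eef_rot: [-0.001, 0.491, 0.871, 0.0]
wrist_force: [-0.2, 0.9, -0.2]
opening: 0.45
```

Run:
```python
from h import *
go(.4079,-.3001,.27,33.2); print(get_obs()['opening'])
```

```text
shift/250 [ 0.1223 -0.5521  0.0917] turn/90 -0.0222 yaw 31.2 tilt [-1.3e-03  9.0e-04 -1.0e+00] q [-0.64  0.35  1.63 -0.    1.16 -1.18]
0.4496270734714435
```

Emit:
{"api": "drive_tool", "payload": {"increments": [[[0.01,-0.05,0],0],[[0.03,-0.13,0.01],-0.01],[[0.05,-0.23,0.03],-0.02],[[0.075,-0.34,0.05],-0.022],[[0.1,-0.44,0.07],-0.022],[[0.115,-0.52,0.09],-0.022],[[0.122,-0.552,0.092],-0.022],[[0.122,-0.552,0.092],-0.022]]}}

```text
time_s: 19.25
eef_pos: [0.4079, -0.3006, 0.2707]
eef_rot: [-0.0, 0.476, 0.879, 0.0]
wrist_force: [-0.8, -0.3, -0.3]
opening: 0.452
```

Run:
```python
from h import *
go(.4079,-.3001,.188,33.2)
c=snap('wrist','w3.png',crop=(140,120,280,210),s=2.8)
for p in [(.4079,-.3001,.033),(.3762,-.3558,.033)]: print((proj(c,p)-[140,120])*2.8)
```

```text
shift/250 [0.0015 0.0011 0.3309] turn/90 -0.0009 yaw 33.12 tilt [ 0.e+00  1.e-04 -1.e+00] q [-0.87  0.2   1.89  0.    1.06 -1.45]
[397.34741875 291.23221302]
[190.01328505 393.34937827]
```

View pics/w3.png

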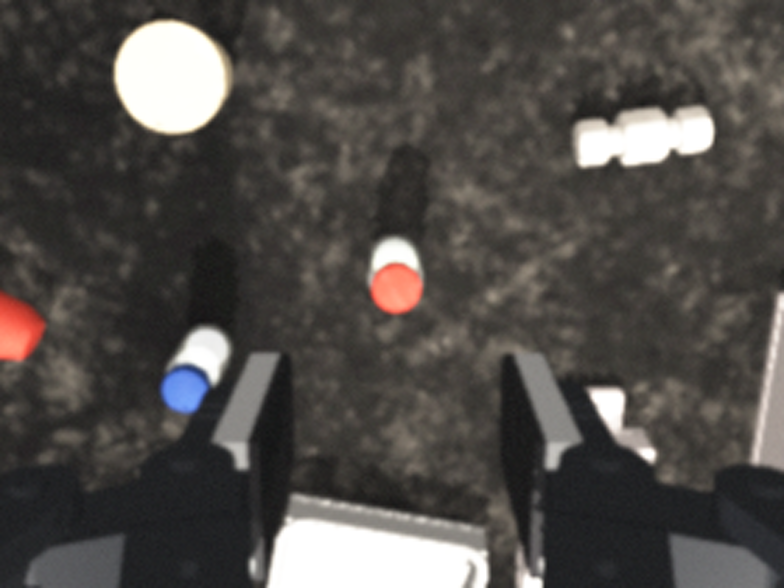

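Red cap at (396,288) against a predicted (397,291): good.

Emit:
{"api": "drive_tool", "payload": {"increments": [[[0.002,0.001,0.05],0],[[0.002,0.001,0.12],0],[[0.002,0.001,0.2],0],[[0.002,0.001,0.27],0],[[0.002,0.001,0.31],0],[[0.002,0.001,0.33],0],[[0.002,0.001,0.33],0],[[0.002,0.001,0.33],0]]}}

```text
time_s: 20.3
eef_pos: [0.4084, -0.3001, 0.1888]
eef_rot: [0.001, 0.476, 0.88, -0.0]
wrist_force: [-0.1, -0.8, 0.7]
opening: 0.45
```

Emit:
{"api": "drive_tool", "payload": {"increments": [[[0,0,0],0],[[0,0,0],0],[[0,0,0],0],[[0,0,0],0],[[0,0,0],0],[[0,0,0],0],[[0,0,0],0],[[0,0,0],0]], "claw": 1}}

```text
time_s: 21.3
eef_pos: [0.4084, -0.3001, 0.1887]
eef_rot: [0.0, 0.476, 0.88, -0.0]
wrist_force: [-2.3, 0.5, 6.1]
opening: 0.139
```

Emit:
{"api": "drive_tool", "payload": {"increments": [[[0,0,-0.03],0],[[0,0,-0.08],0],[[0,0,-0.13],0],[[0,0,-0.18],0],[[0,0,-0.22],0],[[0,0,-0.24],0],[[0,0,-0.24],0],[[0,0,-0.24],0]]}}

```text
time_s: 22.3
eef_pos: [0.4081, -0.2997, 0.2478]
eef_rot: [-0.0, 0.476, 0.88, 0.0]
wrist_force: [-0.1, 0.1, -0.2]
opening: 0.135
```

Run:
```python
from h import *
print(get_obs()['opening']*85,get_obs()['eef_pos'])
go(.5172,-.3609,.25,33.2)
```

```text
11.440816032582468 [ 0.40805117 -0.29965353  0.24780012]
shift/250 [-0.444   0.2313 -0.0092] turn/90 -0.0002 yaw 33.18 tilt [-5.e-04  6.e-04 -1.e+00] q [-0.87  0.24  1.9  -0.    1.01 -1.45]
```

Emit:
{"api": "drive_tool", "payload": {"increments": [[[-0.05,0.025,0],0],[[-0.12,0.06,0],0],[[-0.2,0.1,0],0],[[-0.28,0.145,0],0],[[-0.36,0.19,0],0],[[-0.42,0.22,0],0],[[-0.444,0.231,0],0],[[-0.444,0.231,0],0]]}}

```text
time_s: 23.3
eef_pos: [0.5175, -0.3612, 0.2477]
eef_rot: [-0.0, 0.476, 0.88, 0.0]
wrist_force: [-0.3, 0.0, -0.8]
opening: 0.138
```

Run:
```python
from h import *
go(.5172,-.3609,.1928,33.2)
c=snap('scene','s3.png',crop=(240,130,170,120),s=4.5)
print((proj(c,(.5172,-.3609,.055))-[240,130])*4.5,(proj(c,(.5172,-.3609,.003))-[240,130])*4.5)
```

```text
shift/250 [ 0.0016 -0.0004  0.2195] turn/90 -0.0001 yaw 33.19 tilt [-4.e-04  4.e-04 -1.e+00] q [-0.8   0.48  1.57 -0.    1.1  -1.38]
[464.87852719 318.20013429] [451.50653486 409.30414572]
```

View pics/s3.png

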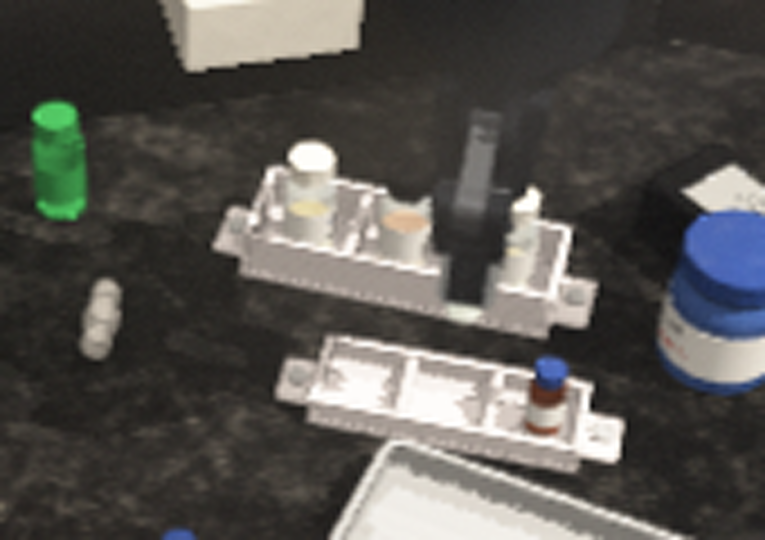

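Both tall vials stand in the end cells of the tall rack, at (312,190) and (520,240). The held vial's foot at (463,315) is right over the middle short cell.

Emit:
{"api": "drive_tool", "payload": {"increments": [[[0.001,0,0.03],0],[[0.001,0,0.07],0],[[0.001,0,0.12],0],[[0.001,0,0.16],0],[[0.001,0,0.19],0],[[0.001,0,0.21],0],[[0.001,0,0.219],0],[[0.001,0,0.219],0]]}}

```text
time_s: 24.35
eef_pos: [0.5172, -0.361, 0.1935]
eef_rot: [0.0, 0.476, 0.88, -0.0]
wrist_force: [0.1, -0.1, -0.1]
opening: 0.139
```

Emit:
{"api": "drive_tool", "payload": {"increments": [[[0,0,0],0],[[0,0,0],0],[[0,0,0],0],[[0,0,0],0],[[0,0,0],0],[[0,0,0],0],[[0,0,0],0],[[0,0,0],0]], "claw": 0.65}}

```text
time_s: 25.35
eef_pos: [0.5172, -0.3609, 0.1934]
eef_rot: [-0.0, 0.476, 0.88, -0.0]
wrist_force: [-0.1, -0.6, -0.3]
opening: 0.347
```

Emit:
{"api": "drive_tool", "payload": {"increments": [[[0,0,-0.05],0],[[0,0,-0.12],0],[[0,0,-0.2],0],[[0,0,-0.26],0],[[0,0,-0.29],0],[[0,0,-0.3],0],[[0,0,-0.3],0],[[0,0,-0.3],0]]}}

```text
time_s: 26.35
eef_pos: [0.5169, -0.3607, 0.2676]
eef_rot: [-0.001, 0.476, 0.88, 0.0]
wrist_force: [0.2, -0.6, 0.8]
opening: 0.353
```

Run:
```python
from h import *
go(.3765,-.3560,.26,33.2); print(get_obs()['opening'])
```

```text
shift/250 [ 0.323  -0.4599  0.0311] turn/90 -0.0002 yaw 33.18 tilt [-0.001  0.001 -1.   ] q [-0.8   0.45  1.56 -0.    1.13 -1.38]
0.35293256224388336
```

Emit:
{"api": "drive_tool", "payload": {"increments": [[[0.03,-0.04,0],0],[[0.075,-0.11,0],0],[[0.135,-0.19,0],0],[[0.2,-0.285,0.01],0],[[0.26,-0.37,0.02],0],[[0.3,-0.43,0.03],0],[[0.323,-0.46,0.03],0],[[0.323,-0.46,0.03],0]], "claw": 0.6}}

```text
time_s: 27.35
eef_pos: [0.3764, -0.3564, 0.2611]
eef_rot: [0.0, 0.476, 0.879, -0.0]
wrist_force: [-0.4, 0.2, 0.2]
opening: 0.404
```

Run:
```python
from h import *
go(.3763,-.3558,.188,33.2)
c=snap('wrist','w4.png',crop=(140,120,280,210),s=2.8)
print((proj(c,(.3762,-.3558,.033))-[140,120])*2.8)
im=cv2.imread('pics/w4.png').astype(int); m=(im[...,0]>120)&(im[...,0]-im[...,2]>70)
n,l,s,ce=cv2.connectedComponentsWithStats(m.astype('uint8')); print([(s[i].tolist(),ce[i].round(1)) for i in range(1,n) if s[i,4]>300])
```

```text
shift/250 [0.0023 0.0009 0.2923] turn/90 -0.0007 yaw 33.14 tilt [ 2.e-04 -1.e-04 -1.e+00] q [-0.99  0.24  1.86  0.    1.04 -1.57]
[396.82485426 301.33096798]
[([367, 273, 52, 49, 1968], array([392.6, 297.7]))]
```

The blue cap is at (393,298) against a predicted (397,301), within 2 mm. I'll grip it.

Emit:
{"api": "drive_tool", "payload": {"increments": [[[0.002,0,0.04],0],[[0.002,0,0.1],0],[[0.002,0,0.17],0],[[0.002,0,0.23],0],[[0.002,0,0.27],0],[[0.002,0,0.291],0],[[0.002,0,0.291],0],[[0.002,0,0.291],0]]}}

```text
time_s: 28.4
eef_pos: [0.3766, -0.3561, 0.1887]
eef_rot: [0.0, 0.476, 0.88, -0.0]
wrist_force: [0.0, 1.0, -0.3]
opening: 0.4
```

Emit:
{"api": "drive_tool", "payload": {"increments": [[[0,0,0],0],[[0,0,0],0],[[0,0,0],0],[[0,0,0],0],[[0,0,0],0],[[0,0,0],0],[[0,0,0],0],[[0,0,0],0]], "claw": 1}}

```text
time_s: 29.4
eef_pos: [0.3766, -0.3562, 0.1887]
eef_rot: [0.0, 0.476, 0.88, -0.0]
wrist_force: [-1.3, 0.3, 5.9]
opening: 0.138
```

Emit:
{"api": "drive_tool", "payload": {"increments": [[[0,0,-0.03],0],[[0,0,-0.08],0],[[0,0,-0.14],0],[[0,0,-0.2],0],[[0,0,-0.24],0],[[0,0,-0.26],0],[[0,0,-0.26],0],[[0,0,-0.26],0]]}}

```text
time_s: 30.4
eef_pos: [0.3763, -0.3556, 0.2527]
eef_rot: [-0.0, 0.476, 0.88, 0.0]
wrist_force: [-0.3, 0.4, -1.1]
opening: 0.137
```

Run:
```python
from h import *
print(get_obs()['opening']*85,get_obs()['eef_pos'])
go(.4980,-.3316,.253,33.2)
```

```text
11.609508486406199 [ 0.37626144 -0.35563396  0.25270617]
shift/250 [-0.186   0.4602 -0.0014] turn/90 -0.0002 yaw 33.18 tilt [-6.e-04  8.e-04 -1.e+00] q [-0.99  0.25  1.87 -0.    1.03 -1.57]
```

Emit:
{"api": "drive_tool", "payload": {"increments": [[[-0.02,0.045,0],0],[[-0.045,0.11,0],0],[[-0.08,0.195,0],0],[[-0.115,0.285,0],0],[[-0.15,0.37,0],0],[[-0.175,0.43,0],0],[[-0.186,0.46,0],0],[[-0.186,0.46,0],0]]}}

```text
time_s: 31.4
eef_pos: [0.4985, -0.3315, 0.253]
eef_rot: [-0.0, 0.475, 0.88, -0.0]
wrist_force: [-0.3, 0.7, 0.3]
opening: 0.134
```

Run:
```python
from h import *
go(.4980,-.3316,.1928,33.2)
```

```text
shift/250 [ 0.0008 -0.0017  0.2408] turn/90 0.0003 yaw 33.23 tilt [-3.e-04  1.e-04 -1.e+00] q [-0.78  0.41  1.65 -0.    1.08 -1.36]
```

Emit:
{"api": "drive_tool", "payload": {"increments": [[[0.001,-0.002,0.03],0],[[0.001,-0.002,0.08],0],[[0.001,-0.002,0.13],0],[[0.001,-0.002,0.18],0],[[0.001,-0.002,0.21],0],[[0.001,-0.002,0.23],0],[[0.001,-0.002,0.24],0],[[0.001,-0.002,0.24],0]]}}

```text
time_s: 32.4
eef_pos: [0.4977, -0.3319, 0.1933]
eef_rot: [0.0, 0.476, 0.88, -0.0]
wrist_force: [0.2, 0.0, -0.8]
opening: 0.137
```

Emit:
{"api": "drive_tool", "payload": {"increments": [[[0,0,0],0],[[0,0,0],0],[[0,0,0],0],[[0,0,0],0],[[0,0,0],0],[[0,0,0],0],[[0,0,0],0],[[0,0,0],0]], "claw": 0.65}}

```text
time_s: 33.4
eef_pos: [0.4976, -0.3319, 0.1932]
eef_rot: [-0.0, 0.476, 0.88, 0.0]
wrist_force: [0.8, -0.4, -0.1]
opening: 0.349
```

Emit:
{"api": "drive_tool", "payload": {"increments": [[[0,0,-0.05],0],[[0,0,-0.12],0],[[0,0,-0.2],0],[[0,0,-0.27],0],[[0,0,-0.31],0],[[0,0,-0.32],0],[[0,0,-0.32],0],[[0,0,-0.32],0]]}}

```text
time_s: 34.4
eef_pos: [0.4973, -0.3317, 0.2723]
eef_rot: [-0.001, 0.476, 0.88, 0.0]
wrist_force: [-0.2, 0.2, 0.2]
opening: 0.349
```

Run:
```python
from h import *
go(.4453,-.2322,.26,-49.7); print(get_obs()['opening'])
```

```text
shift/250 [0.4468 0.0436 0.05  ] turn/90 0.9209 yaw 33.18 tilt [-0.0011  0.0011 -1.    ] q [-0.79  0.38  1.65 -0.    1.12 -1.37]
0.3489649384981873
```

Emit:
{"api": "drive_tool", "payload": {"increments": [[[0.04,0,0],0.11],[[0.1,0.01,0],0.22],[[0.18,0.02,0],0.34],[[0.26,0.03,0],0.46],[[0.34,0.035,0],0.57],[[0.41,0.04,0],0.69],[[0.447,0.044,0],0.8],[[0.447,0.044,0],0.9]], "claw": 0.6}}

```text
time_s: 35.4
eef_pos: [0.4451, -0.2315, 0.2725]
eef_rot: [-0.001, 0.934, 0.358, -0.0]
wrist_force: [1.2, -0.4, -0.1]
opening: 0.401
```

Emit:
{"api": "drive_tool", "payload": {"increments": [[[0,0,0.01],0.01],[[0,0,0.03],0.02],[[0,0,0.05],0.02],[[0,0,0.05],0.02],[[0,0,0.05],0.02],[[0,0,0.05],0.02],[[0,0,0.05],0.02],[[0,0,0.05],0.02]]}}

```text
time_s: 36.4
eef_pos: [0.4457, -0.2323, 0.2608]
eef_rot: [0.0, 0.939, 0.345, 0.0]
wrist_force: [-0.5, -0.1, 0.3]
opening: 0.398
```

Run:
```python
from h import *
go(.4453,-.2322,.181,-49.7)
c=snap('wrist','w5.png',crop=(140,120,280,210),s=2.8)
for p in [(.4453,-.2322,.009),(.4557,-.2228,.012),(.4341,-.2411,.012)]:print((proj(c,p)-[140,120])*2.8)
```

```text
shift/250 [-0.0008 -0.0014  0.3193] turn/90 0.001 yaw -49.61 tilt [ 2.e-04 -2.e-04 -1.e+00] q [-0.72  0.21  1.9   0.    1.04  0.15]
[396.1638661  276.00178085]
[394.62545592 229.98829227]
[394.50974252 327.48017337]
```

View pics/w5.png

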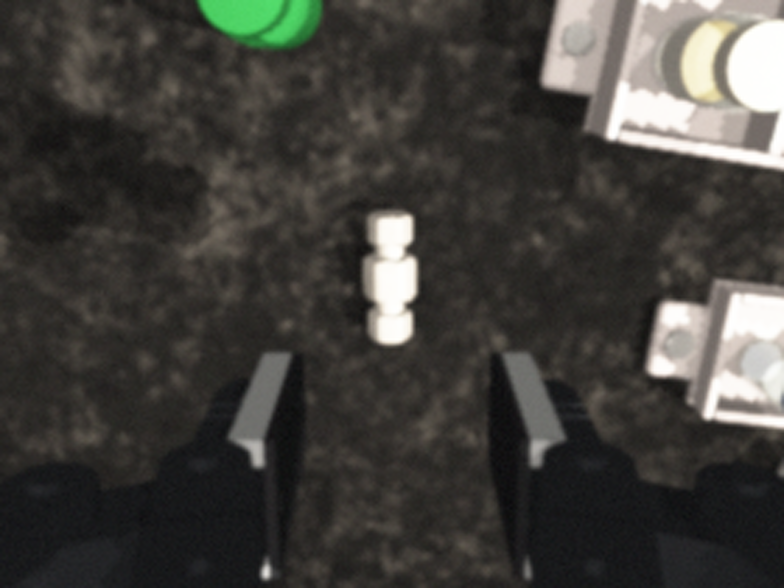

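Union centre at (391,277) against a predicted (396,276), lying square to the fingers. I'll pinch it.

Emit:
{"api": "drive_tool", "payload": {"increments": [[[0,-0.004,0.05],0],[[0,-0.004,0.12],0],[[0,-0.004,0.2],0],[[0,-0.004,0.27],0],[[0,-0.004,0.31],0],[[0,-0.004,0.327],0],[[0,-0.004,0.327],0],[[0,-0.004,0.327],0]]}}

```text
time_s: 37.45
eef_pos: [0.4453, -0.2318, 0.1795]
eef_rot: [0.001, 0.939, 0.345, 0.0]
wrist_force: [0.4, 0.1, 0.1]
opening: 0.4
```

Emit:
{"api": "drive_tool", "payload": {"increments": [[[0,0,0],0],[[0,0,0],0],[[0,0,0],0],[[0,0,0],0],[[0,0,0],0],[[0,0,0],0],[[0,0,0],0],[[0,0,0],0]], "claw": 1}}

```text
time_s: 38.45
eef_pos: [0.4453, -0.2318, 0.1797]
eef_rot: [0.001, 0.939, 0.345, 0.0]
wrist_force: [-1.2, 1.3, 6.2]
opening: 0.123
```

Emit:
{"api": "drive_tool", "payload": {"increments": [[[0,0,-0.04],0],[[0,0,-0.1],0],[[0,0,-0.18],0],[[0,0,-0.26],0],[[0,0,-0.33],0],[[0,0,-0.38],0],[[0,0,-0.4],0],[[0,0,-0.4],0]]}}

```text
time_s: 39.45
eef_pos: [0.4449, -0.2316, 0.279]
eef_rot: [0.0, 0.939, 0.345, 0.0]
wrist_force: [-0.1, -0.1, -0.0]
opening: 0.12
```

Run:
```python
from h import *
print(get_obs()['opening']*85,get_obs()['eef_pos'])
# tray x=-12mm
x=.4754-.012*np.cos(-1.179); y=-.4346-.012*np.sin(-1.179); print(x,y)
go(x,y,.28,-67.5)
```

```text
10.234376585067025 [ 0.44493591 -0.23156189  0.27901621]
0.4708178091228465 -0.42350930449586993
shift/250 [-0.4186  0.6519 -0.0038] turn/90 0.1987 yaw -49.62 tilt [ 1.e-04 -1.e-04 -1.e+00] q [-0.72  0.17  1.89 -0.    1.07  0.15]
```

Emit:
{"api": "drive_tool", "payload": {"increments": [[[-0.04,0.06,0],0.02],[[-0.1,0.16,0],0.06],[[-0.18,0.28,0],0.1],[[-0.26,0.405,0],0.14],[[-0.335,0.52,0],0.18],[[-0.39,0.61,0],0.2],[[-0.419,0.652,0],0.2],[[-0.419,0.652,0],0.2]]}}

```text
time_s: 40.45
eef_pos: [0.4704, -0.4244, 0.2782]
eef_rot: [-0.0, 0.981, 0.194, -0.0]
wrist_force: [0.2, 0.1, -0.4]
opening: 0.12
```

Run:
```python
from h import *
go(.4708,-.4235,.1825,-67.5)
```

```text
shift/250 [ 0.003  -0.0023  0.3827] turn/90 -0.0019 yaw -67.67 tilt [-7.e-04  8.e-04 -1.e+00] q [-0.92  0.44  1.55 -0.    1.16  0.26]
```

Emit:
{"api": "drive_tool", "payload": {"increments": [[[0,0,0.05],0],[[0,0,0.12],0],[[0,0,0.2],0],[[0,0,0.28],0],[[0,0,0.33],0],[[0,0,0.365],0],[[0,0,0.382],0],[[0,0,0.382],0]]}}

```text
time_s: 41.45
eef_pos: [0.4708, -0.4237, 0.1835]
eef_rot: [0.0, 0.981, 0.194, 0.0]
wrist_force: [0.4, -0.2, -0.2]
opening: 0.121
```

Emit:
{"api": "drive_tool", "payload": {"increments": [[[0,0,0],0],[[0,0,0],0],[[0,0,0],0],[[0,0,0],0],[[0,0,0],0],[[0,0,0],0],[[0,0,0],0],[[0,0,0],0]], "claw": 0.72}}

```text
time_s: 42.45
eef_pos: [0.4708, -0.4236, 0.1834]
eef_rot: [-0.0, 0.981, 0.194, -0.0]
wrist_force: [-0.0, -0.1, -0.6]
opening: 0.275
```

Emit:
{"api": "drive_tool", "payload": {"increments": [[[0,0,-0.06],0],[[0,0,-0.15],0],[[0,0,-0.27],0],[[0,0,-0.4],0],[[0,0,-0.5],0],[[0,0,-0.55],0],[[0,0,-0.6],0],[[0,0,-0.6],0]]}}

```text
time_s: 43.45
eef_pos: [0.4709, -0.4237, 0.3342]
eef_rot: [0.001, 0.981, 0.194, 0.0]
wrist_force: [-0.5, 0.8, 0.1]
opening: 0.282
```

Emit:
{"api": "drive_tool", "payload": {"increments": [[[0.02,-0.1,0],0],[[0.05,-0.25,0],0],[[0.08,-0.42,0],0],[[0.12,-0.6,0],0],[[0.15,-0.76,0],0],[[0.18,-0.9,0],0],[[0.2,-1,0],0],[[0.2,-1,0],0]]}}

```text
time_s: 44.45
eef_pos: [0.4215, -0.1721, 0.3329]
eef_rot: [-0.0, 0.981, 0.195, -0.0]
wrist_force: [1.1, 0.0, 1.0]
opening: 0.285
```

Run:
```python
from h import *
snap('scene','s9.png',crop=(240,140,170,125),s=4.6)
snap('top','t9.png',crop=(215,110,190,130),s=4.2)
```

```text
(no output)
```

View pics/s9.png

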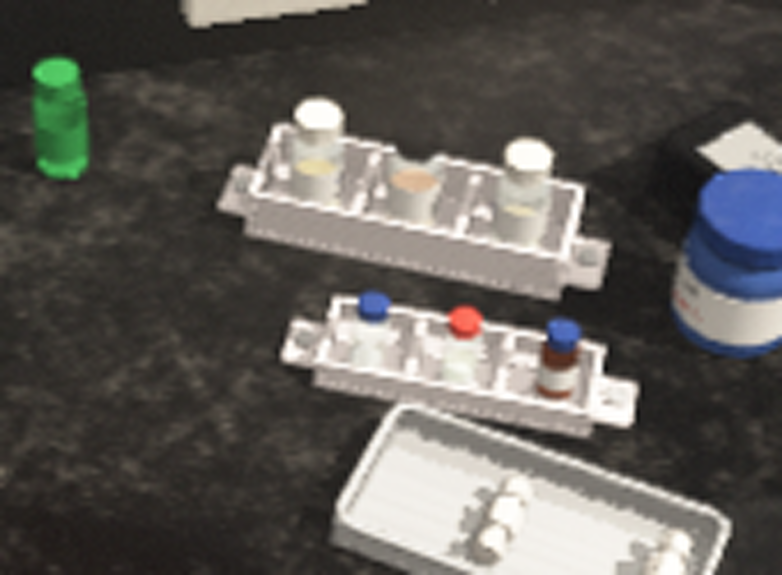

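View pics/t9.png

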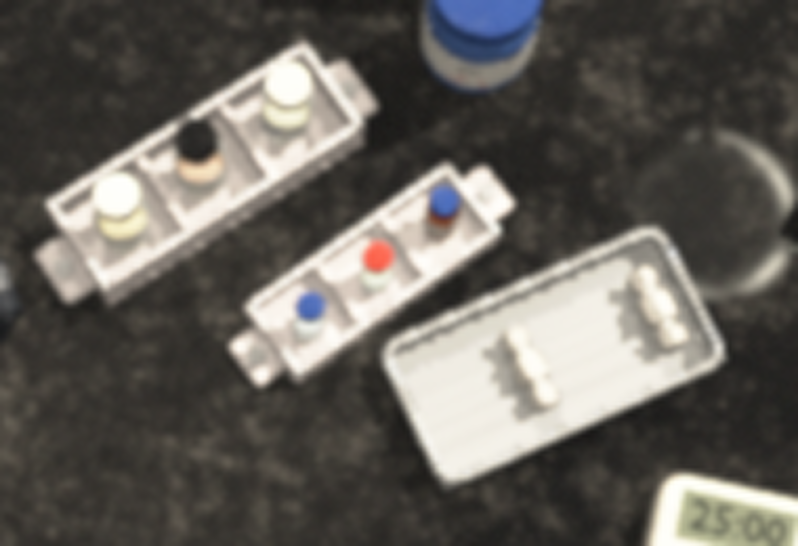

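Both views show the four vials standing upright in their cells: tall caps at (118,195) and (288,83), short caps at (311,305) and (378,256). The union lies flat in the tray at (533,370), and the arm is clear. I'll compute cap offsets from the cell centres, then hand in.

Run:
```python
from h import *
c=get_calibration('top')
for n,u,v,z,t in [('t',118,195,.054,(.5422,-.255)),('t',288,83,.054,(.5868,-.3285)),('s',311,305,.036,(.498,-.3316)),('s',378,256,.036,(.5172,-.3609))]:
    print(n,(pix(c,215+u/4.2-.4,110+v/4.2-.4,z)[:2]-t).round(4))
print(hand_in())
```

```text
t [ 0.     -0.0001]
t [0.001  0.0011]
s [-0.0014 -0.001 ]
s [-0.0007 -0.0006]
the job is handed in; nothing more can be done
None
```

The job is done and handed in at about 45 s of the 102 s allowed. Hand-in gave no verdict. The two tall vials are in the end cells of the tall-vial rack, the two short vials are in the free cells of the short-vial rack, and the loose union is in the tray.

- **Vials:** the final top and scene pictures show all four upright. Their caps measure within about 2 mm of the cell centres, against an allowed 12 mm.
- **Union:** it lies flat on the tray's free floor, about 12 mm off the tray centre on the side away from the fixed union. I checked this by eye only, not with a measurement.
- **Already racked vials:** both still stand in their cells, again judged by eye from the pictures.
- **Arm:** it was raised and clear of everything, with nothing in the fingers.

No check failed. One reading disagreed: the gripper's opening value came out about 3–4 mm smaller than the known widths of the parts. I put that down to its scale not being linear.

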